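Scoop back in, canisters closed with their own lids

ROBOT

A 6-joint arm with a two-finger parallel gripper is mounted at the origin on a cart in front of the work surface, level with it; the furniture and walls round the work are solid. World frame = base frame: x ahead of the robot, y to its left, z up, the work surface at z = 0. Lengths are in m, angles in rad, forces in N, time in s.
With the tool pointing down it reaches from about 0.35 to 0.775 m from the base axis. Payload 5.5 kg.
Tool frame: the origin (TCP) lies at the very end of the fingers, on their centre line; the grasp point (between the pads) lies env.pinch_z behind it (env.pinch_z is the distance from the TCP to the grasp point, in m); z points along the fingers, y is the line along which they close (so a half turn about z gives the same grasp; the last joint's range is limited). The gripper opens to 85 mm and grips with 20 to 120 N. Pads are 22 mm wide; open, the fingers measure 114 mm over their backs; the gripper's body (76 mm by 85 mm) begins 54 mm behind the grasp point. The pads swing forward as they close: fully open they stand 13 mm farther back than shut.
Start: joints at [-1.274, 0.313, 0.046, 1.304, 0, 1.431], TCP at [0.243, -0.521, 0.197] pointing down, gripper open.
Joint ranges: [-2.76, 2.76], [-0.86, 1.69], [-1.03, 1.26], [-2.2, 2.34], [-1.47, 1.5], [-3.14, 3.14]. Speed limits (rad/s): [2.57, 2.57, 3.14, 3.14, 3.14, 3.14].

INTERFACE

Orientations are given as a unit quaternion [w, x, y, z].
In Python, from workcell import env, eyes gives the robot as it stands.
- The arm moves only by the shell command python3 -m jog 'ROWS' [FORCE]. ROWS is JSON, one flat list of numbers, 7 for each row, row after row: the shift along the world's x, y, z as a fraction of full scale, then the turn, a rotation vector about the world's x, y, z as a fraction of full scale, then the opening, from -1 (shut) to 1 (fully open), so that 0 is half open. A call has 1 to 12 rows; each row is the pose to reach, as a shift and turn from the pose commanded when the call began, turning the shorter way round; what a row does not reach only later rows make up. Full scale, the value 1, is 20 cm for a shift and pi rad for a turn. A row lasts 1/12 s, in which the tool goes at most 41.7 mm and 7.16 degrees, less where a joint would pass 70% of its speed; a pose out of reach is approached as far as the arm can. A call with a number of a shift or a turn outside -1 to 1 is refused whole. A call with a gripper value outside its range is refused whole. The fingers move at their own pace and stop on an object; FORCE is the grip in N (left out, the last holds). Time passes only in rows, so rows that repeat a pose let the fingers close. It gives the time, the measured TCP pose, the force, the opening and the grip force at its end, in the units of the state.
- env.get_state(): the state, without advancing time (a new reading comes with each control period).
- eyes.read_camera(name): name is "side" or "top" or "wrist"; returns (picture, depth): 480x640x3 uint8, red, green, blue; 480x640 float32, m along the optical axis (not along the pixel's ray), 0 where there is no reading.
- eyes.calibration(name): a dict with "fx", "fy", "cx", "cy" (pixels), "R" (3x3) and "t" (3): a world point X has camera coordinates R X + t; the wrist camera has in their place "tool_from_camera" (4x4, takes a point from camera to tool coordinates, whose origin is the TCP and whose axes are the flange's). Camera axes: x right, y down, z forward; pixel columns grow to the right and rows downward; lengths in m; the calibration is good to about 2 mm. A picture is of the moment at which its call begins: read the wrist's pose just before it. calibration takes no time and is no camera call.
- env.hand_in(): hands the job in; it is judged then, once.
The state is a dict: "clock": time; "joint_pos": joint angles; "qvel": joint speeds; "tau": joint torques, N m; "tcp_pos": TCP position; "orientation": TCP orientation; "wrist_force": force on the tool from outside, world axes, zero at the start; "ft_torque": the same for the moment, N m; "finger_gap": finger opening in m; "grip_force": force on a finger pad.
Only numpy, scipy, OpenCV 4.12 (cv2) and the standard library are available. Lean on these libraries where they do the work, as an engineer would, in place of code of your own. Each camera call takes 0.05 s, during which the arm holds its last target. There are 200 camera calls.

TASK

The coffee scoop and the wooden lids of the three kitchen canisters have been washed and are dry. Put the scoop back inside the larger round canister, and close each of the three canisters with the lid that fits it: plug in the mouth, rim lying flat all round. Keep the canisters standing upright on the worktop.

Things in the scene. Friction and masses are not known exactly. Their poses are not given: they have to be found in the camera images.
- canister_large: The larger round canister, white glazed ceramic, 104 mm across and 108 mm high; round mouth 94 mm wide. The scoop belongs in it. Empty; stands loose, mouth up; walls 5 mm, floor 6 mm. Origin: centre of its underside, z up.
- canister_small: The smaller round canister, white glazed ceramic, 84 mm across and 90 mm high; round mouth 74 mm wide. Empty; stands loose, mouth up; walls 5 mm, floor 6 mm. Origin: centre of its underside, z up.
- canister_square: The square canister, white glazed ceramic with rounded upright edges, 80 x 80 mm and 98 mm high; square mouth 70 x 70 mm. Empty; stands loose, mouth up; walls 5 mm, floor 6 mm. Origin: centre of its underside, z up. x, y along its sides; any of the four ways round will do for its lid.
- lid_large: Larger round wooden lid, 104 mm wide, with a round plug below it 87 mm wide, 12 mm deep, bevelled at its foot. Fits only its canister, 3.5 mm play all round; seated, its origin is 96 mm above the canister's. Origin: centre of the plug's underside, z up; flange (round) from z = 12 to 20 mm, then a central knob 26 mm wide (19 mm in its lowest 6 mm) up to z = 44. Starts lying on its plug, knob up.
- lid_small: Smaller round wooden lid, 84 mm wide, with a round plug below it 67 mm wide, 12 mm deep, bevelled at its foot. Fits only its canister, 3.5 mm play all round; seated, its origin is 78 mm above the canister's. Origin: centre of the plug's underside, z up; flange (round) from z = 12 to 20 mm, then a central knob 26 mm wide (19 mm in its lowest 6 mm) up to z = 44. Starts lying on its plug, knob up.
- lid_square: Square wooden lid, 80 x 80 mm, with a square plug below it 63 x 63 mm, 12 mm deep, bevelled at its foot. x, y along its sides. Fits only its canister, 3.5 mm play all round; seated, its origin is 86 mm above the canister's. Origin: centre of the plug's underside, z up; flange (square) from z = 12 to 20 mm, then a central knob 26 mm wide (19 mm in its lowest 6 mm) up to z = 44. Starts lying on its plug, knob up.
- scoop: Small steel coffee scoop, 74 mm long: flat-bottomed round cup 40 mm wide, 28 mm high, with a flat handle 14 mm wide and 5 mm thick at rim level. Origin: on the underside at mid-length; z up, x along the handle from the cup. The cup's centre is at x = -17 mm; the handle runs from x = 3 to 38 mm, at heights 22 to 27 mm. Starts standing on its cup.

How it is judged:
At the end, for the whole second after the job is handed in: Each canister carries its own lid: lid centre within 8 mm of the canister's axis, height within 4 mm of seated, tilted less than 0.09 rad; every canister stands upright (within 0.09 rad) on the worktop; the scoop is inside the larger round canister, under its lid; all at rest (horizontal distance between lid_large and canister_large below 0.008 m and z of lid_large in the frame of canister_large between 0.092 and 0.1 m and angle between each of lid_large, canister_large, lid_small, canister_small, lid_square, canister_square's own z axis and vertical below 0.09 rad and height (world z) of canister_large between -0.01 and 0.01 m and linear speed of each of lid_large, canister_large, lid_small, canister_small, lid_square, canister_square, scoop below 0.02 m/s and horizontal distance between lid_small and canister_small below 0.008 m and z of lid_small in the frame of canister_small between 0.074 and 0.082 m and height (world z) of canister_small between -0.01 and 0.01 m and horizontal distance between lid_square and canister_square below 0.008 m and z of lid_square in the frame of canister_square between 0.082 and 0.09 m and height (world z) of canister_square between -0.01 and 0.01 m and horizontal distance between scoop and canister_large below 0.047 m and z of scoop in the frame of canister_large between 0 and 0.096 m); the robot touches nothing.
It fails at once if a canister is tipped over (angle between any of canister_large, canister_small, canister_square's own z axis and vertical above 0.6 rad).
It also fails if it takes over 96 s, if anything falls off the work surface, if the arm or the gripper's body presses on something with over 40 N, if the wrist force passes 120 N, or if a joint passes its speed limit or range.

## Working session

There is one attempt and no reset: what is moved stays moved. The work goes in short steps, Python scripts to look and compute and a shell command to move; the robot and the scene stay as the last step left them, time stands still between calls to the robot, and variables do not carry over. Pictures are saved under pics/ and viewed, at most 14 in all, crops included, and the job is handed in when it is done.

```bash
mkdir -p pics; ls; python3 - <<'E'
from workcell import env, eyes
import cv2,numpy as np,json
s=env.get_state(); print(s, env.pinch_z)
for n in ("top","side"):
    p,d=eyes.read_camera(n); np.savez(f"{n}0.npz",p=p,d=d)
    cv2.imwrite(f"pics/{n}0.png",p[:,:,::-1]); print(n,eyes.calibration(n))
print(eyes.calibration("wrist"))
E
```

```text
pics
{'clock': 0.0, 'joint_pos': array([-1.27359830e+00,  3.14021667e-01,  4.49814605e-02,  1.30357687e+00,
       -3.52933132e-06,  1.43121965e+00]), 'qvel': array([ 0.00046539,  0.0004703 , -0.00036733,  0.00107558, -0.00191151,
        0.0006308 ]), 'tau': array([-7.26946637e-04, -4.80623460e+01,  2.98536783e+01,  1.93776452e-02,
       -3.94509525e-04,  2.01786065e-05]), 'tcp_pos': array([ 0.24307197, -0.52047502,  0.19559783]), 'orientation': array([-9.07410349e-04,  9.76247703e-01,  2.16655470e-01, -7.34322128e-05]), 'wrist_force': array([-0.41239373, -0.08693136, -0.57473209]), 'ft_torque': array([ 0.00141115, -0.00719453, -0.02554633]), 'grip_force': 0.0, 'finger_gap': 0.08517236202432639} 0.0187
top {'fx': 457.51881552843764, 'fy': 457.51881552843764, 'cx': 314.1033460430877, 'cy': 242.48291637944587, 'R': array([[ 0.00581665, -0.99964221,  0.02610786],
       [-0.99294516, -0.00886585, -0.11824256],
       [ 0.11843172, -0.0252359 , -0.99264146]]), 't': array([0.01618927, 0.45158438, 1.15106613])}
side {'fx': 515.2596658922922, 'fy': 515.2596658922922, 'cx': 322.2368164957546, 'cy': 239.57203491884647, 'R': array([[-0.82880374, -0.55915176, -0.02082457],
       [-0.35469892,  0.55380898, -0.75331553],
       [ 0.43275054, -0.61696428, -0.65732948]]), 't': array([0.39525384, 0.17982401, 0.84358934])}
{'fx': 358.144784886179, 'fy': 358.144784886179, 'cx': 318.8469967707853, 'cy': 245.9810138884123, 'tool_from_camera': array([[-1.39624262e-03, -9.62272002e-01, -2.72085730e-01,
         6.86237876e-02],
       [ 9.99999024e-01, -1.35697259e-03, -3.32485348e-04,
        -4.34716022e-04],
       [-4.92715375e-05, -2.72085929e-01,  9.62272958e-01,
        -1.78546717e-01],
       [ 0.00000000e+00,  0.00000000e+00,  0.00000000e+00,
         1.00000000e+00]])}
```

View pics/top0.png

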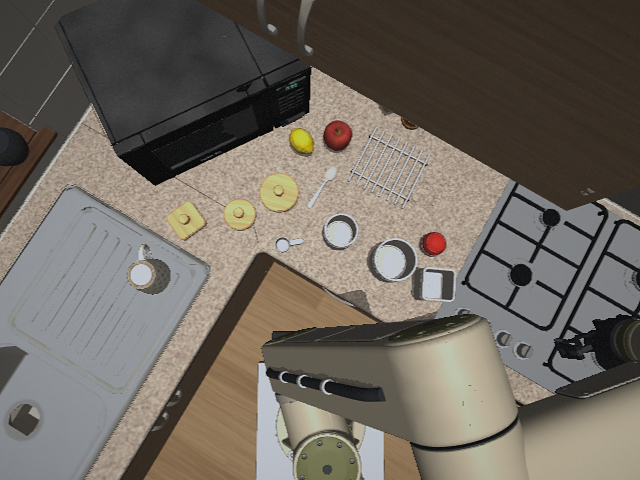

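View pics/side0.png

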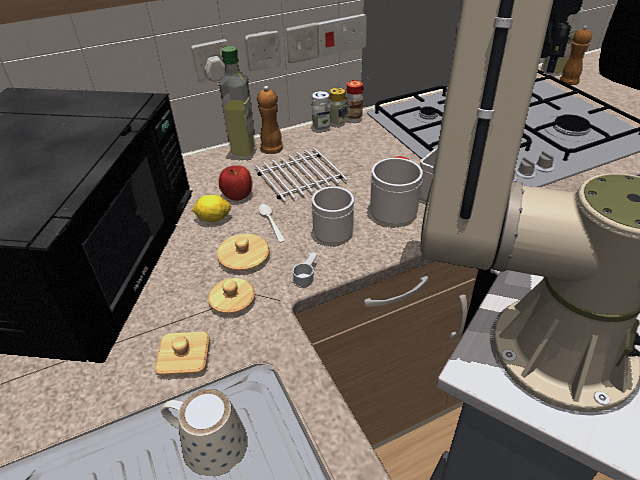

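The top view shows the small, large and square canisters at about (340,231), (394,260) and (435,284). The lids are square (186,220), small (239,214) and large (279,192), and the scoop cup is at (283,245) with its handle to the right.

```bash
cat > h.py <<'E'
import numpy as np, cv2
from workcell import env, eyes
from scipy.spatial.transform import Rotation as Ro
def cloud(d,c,T=None):
    v,u=np.mgrid[:480,:640]
    X=np.stack([(u-c["cx"])/c["fx"]*d,(v-c["cy"])/c["fy"]*d,d],-1)
    return (X-c["t"])@c["R"]
def wristcal():
    s=env.get_state(); c=dict(eyes.calibration("wrist")); q=s["orientation"]
    W=np.eye(4); W[:3,:3]=Ro.from_quat([q[1],q[2],q[3],q[0]]).as_matrix(); W[:3,3]=s["tcp_pos"]
    M=np.linalg.inv(W@c["tool_from_camera"]); c["R"]=M[:3,:3]; c["t"]=M[:3,3]; return c
def ray(c,uv,z):
    uv=np.atleast_2d(uv).astype(float)
    D=np.stack([(uv[:,0]-c["cx"])/c["fx"],(uv[:,1]-c["cy"])/c["fy"],np.ones(len(uv))],1)@c["R"]
    C=-c["R"].T@c["t"]
    return (C+D*((z-C[2])/D[:,2])[:,None])[:,:2]
def circ(P):
    A=np.c_[2*P,np.ones(len(P))]; s=np.linalg.lstsq(A,(P**2).sum(1),rcond=None)[0]
    return s[:2],np.sqrt(s[2]+s[0]**2+s[1]**2)
E
python3 - <<'E'
from h import *
f=np.load("top0.npz");p,d=f["p"],f["d"];c=eyes.calibration("top")
X=cloud(d,c)
for n,uv,h,r in [("sm",(340,231),.09,.055),("lg",(394,260),.108,.062),("sq",(435,284),.098,.065)]:
    a=ray(c,uv,h)[0]
    m=(np.hypot(*(X[...,:2]-a).transpose(2,0,1))<r)&(abs(X[...,2]-h)<.008)&(d>0)
    P=X[m]; q=P[:,:2].astype(np.float32)
    print(n,a,m.sum(),P[:,2].mean(),circ(q),cv2.minEnclosingCircle(q),cv2.minAreaRect(q*1000))
hsv=cv2.cvtColor(p,cv2.COLOR_RGB2HSV)
m=cv2.inRange(hsv,(15,70,120),(35,255,255));m[:, :150]=0
n,l,st,ce=cv2.connectedComponentsWithStats(m)
for i in range(1,n):
    if st[i,4]<300: continue
    k=cv2.findContours((l==i).astype(np.uint8),0,1)[0][0][:,0]
    q=ray(c,k,.02).astype(np.float32)
    print("lid",ce[i],st[i,4],circ(q),cv2.minAreaRect(q*1000),"z",np.median(X[l==i][:,2]))
for uv in [(187,219),(239,211),(279,190)]: print("knob",ray(c,uv,.044))
a=ray(c,(290,243),.027)[0]
m=(np.hypot(*(X[...,:2]-a).transpose(2,0,1))<.06)&(X[...,2]>.012)&(X[...,2]<.04)&(d>0)
v,u=np.nonzero(m);print("scoop",m.sum(),u.min(),u.max(),v.min(),v.max(),ray(c,[(283,245),(301,241)],.027),cv2.minAreaRect((X[m][:,:2]*1000).astype(np.float32)))
cv2.imwrite("pics/z0.png",cv2.resize(p[175:310,160:470,::-1],None,fx=2.5,fy=2.5,interpolation=cv2.INTER_CUBIC))
E
```

```text
sm [ 0.4727297  -0.04205174] 232 0.08903191407843675 (array([ 0.47593587, -0.04506647]), np.float64(0.039295852131787185)) ((0.47629913687705994, -0.04528890550136566), 0.04213405400514603) ((476.62921142578125, -45.82716751098633), (82.48970794677734, 81.5143051147461), 0.40751177072525024)
lg [ 0.40120232 -0.17005502] 312 0.10705148996573723 (array([ 0.40325902, -0.17423798]), np.float64(0.04924142935644093)) ((0.40296807885169983, -0.1753191500902176), 0.05255737155675888) ((403.2256774902344, -174.53721618652344), (101.28734588623047, 102.77635955810547), 44.490631103515625)
sq [ 0.34487649 -0.27039595] 306 0.09723194224030528 (array([ 0.34585471, -0.27768651]), np.float64(0.04298011882760323)) ((0.3471188247203827, -0.26715126633644104), 0.061017658561468124) ((346.3313903808594, -264.8816223144531), (110.9131088256836, 80.1622085571289), 85.37820434570312)
lid [301.32104121 139.71800434] 461 (array([0.7268875 , 0.05486541]), np.float64(0.03232102490175862)) ((726.345947265625, 55.780113220214844), (65.87938690185547, 63.80126190185547), 0.34973207116127014) z 0.0499971762500321
[... 714 characters left out ...]
98919] 15354 (array([0.08843578, 0.13475916]), np.float64(0.22639151553909528)) ((65.19674682617188, 141.8292999267578), (305.02325439453125, 604.581298828125), 59.825618743896484) z -0.9084212450556721
lid [398.81341557 459.07401696] 1297 (array([-0.08165984, -0.19155948]), np.float64(0.049995763917541965)) ((-74.1882095336914, -198.81553649902344), (86.02387237548828, 110.40283203125), 89.77281951904297) z -0.9084435922418848
knob [[0.5063928  0.34231132]]
knob [[0.52837319 0.21166438]]
knob [[0.58416659 0.11083414]]
scoop 138 275 303 237 251 [[0.44418378 0.09934972]
 [0.45494342 0.05326307]] ((446.0398864746094, 84.34941101074219), (71.55918884277344, 36.89193344116211), 87.3553466796875)
```

View pics/z0.png

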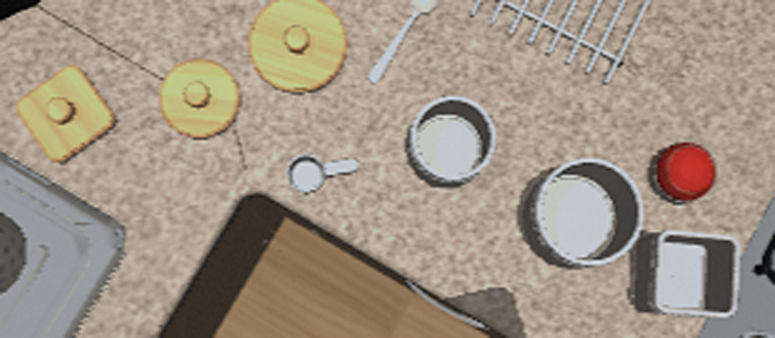

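```bash
python3 -m jog '[0.35,0.98,0,0,0,0.145,1, 0.35,0.98,0,0,0,0.145,1, 0.35,0.98,0,0,0,0.145,1, 0.35,0.98,0,0,0,0.145,1, 0.35,0.98,0,0,0,0.145,1, 0.35,0.98,0,0,0,0.145,1]'
python3 -m jog '[0.35,0.98,0,0,0,0.145,1, 0.35,0.98,0,0,0,0.145,1, 0.35,0.98,0,0,0,0.145,1, 0.35,0.98,0,0,0,0.145,1, 0.35,0.98,0,0,0,0.145,1, 0.35,0.98,0,0,0,0.145,1]'
python3 -m jog '[0.35,0.98,0,0,0,0.145,1, 0.35,0.98,0,0,0,0.145,1, 0.35,0.98,0,0,0,0.145,1, 0.35,0.98,0,0,0,0.145,1, 0.35,0.98,0,0,0,0.145,1, 0.35,0.98,0,0,0,0.145,1, 0.35,0.98,0,0,0,0.145,1]'
python3 - <<'E'
from h import *
c=wristcal(); p,d=eyes.read_camera("wrist"); cv2.imwrite("pics/w1.png",p[:,:,::-1]); np.savez("w1.npz",p=p,d=d,R=c["R"],t=c["t"])
print(env.get_state()["joint_pos"])
X=cloud(d,c); a=np.array([.452,.075])
m=(np.hypot(*(X[...,:2]-a).transpose(2,0,1))<.07)&(X[...,2]>.015)&(X[...,2]<.035)&(d>0)
m=cv2.morphologyEx(m.astype(np.uint8),cv2.MORPH_OPEN,np.ones((3,3)))>0
P=X[m][:,:2]; print(m.sum(),cv2.minAreaRect((P*1000).astype(np.float32)))
H=P[P[:,1]<.068]; print("handle",H.mean(0),H.min(0),H.max(0),cv2.minAreaRect((H*1000).astype(np.float32)),cv2.fitLine(H.astype(np.float32),2,0,.01,.01).ravel())
E
```

```text
clock: 0.6
tcp_pos: [0.3139, -0.318, 0.1963]
orientation: [-0.002, 0.901, 0.434, 0.001]
wrist_force: [-0.1, 0.7, -0.4]
finger_gap: 0.0854
grip_force: 0.0
clock: 1.1
tcp_pos: [0.3841, -0.1224, 0.1964]
orientation: [-0.001, 0.778, 0.628, 0.001]
wrist_force: [-1.0, -0.9, -0.6]
finger_gap: 0.0855
grip_force: 0.0
clock: 1.68
tcp_pos: [0.4532, 0.0688, 0.196]
orientation: [-0.0, 0.618, 0.786, -0.0]
wrist_force: [0.0, -0.1, 1.0]
finger_gap: 0.0852
grip_force: 0.0
[-2.72795449e-02  8.81907751e-02 -2.37059046e-01  1.24678054e+00
 -4.77906125e-04  1.30869671e+00]
853 ((453.43988037109375, 85.27609252929688), (38.33946228027344, 73.49745178222656), 12.643209457397461)
handle [0.45772488 0.05894472] [0.44997528 0.04865607] [0.46573603 0.06777208] ((457.83087158203125, 58.80891418457031), (13.946687698364258, 19.98749542236328), 8.924274444580078) [ 0.2633691  -0.96469516  0.45772487  0.05894472]
```

View pics/w1.png

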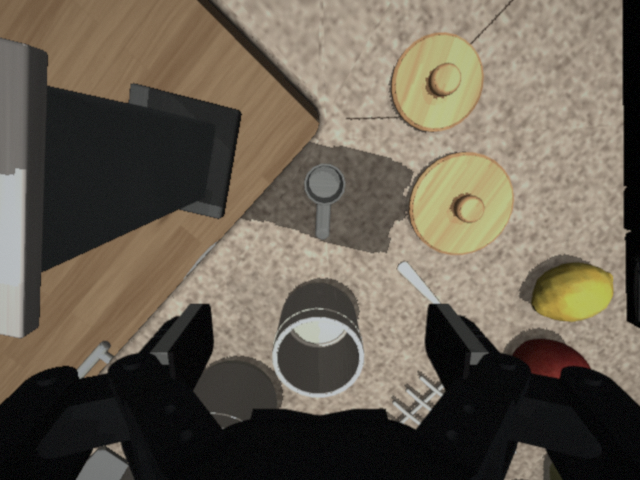

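The wrist view shows the scoop cup at (323,184) with its handle to (322,238), already lined up with the gripper. I'll take it by the handle.

```bash
python3 -m jog '[0.017,-0.01,-0.7,0,0,0,0, 0.017,-0.01,-0.7,0,0,0,0, 0.017,-0.01,-0.7,0,0,0,0, 0.017,-0.01,-0.8,0,0,0,0, 0.017,-0.01,-0.9,0,0,0,0, 0.017,-0.01,-0.95,0,0,0,0, 0.017,-0.01,-0.95,0,0,0,0, 0.017,-0.01,-0.95,0,0,0,-1, 0.017,-0.01,-0.95,0,0,0,-1, 0.017,-0.01,-0.95,0,0,0,-1, 0.017,-0.01,-0.95,0,0,0,-1, 0.017,-0.01,-0.95,0,0,0,-1]' 60
python3 -m jog '[0,0,0,0,0,0,-1, 0,0,0.1,0,0,0,-1, 0,0,0.3,0,0,0,-1, 0,0,0.6,0,0,0,-1, 0,0,0.95,0,0,0,-1, 0,0,0.95,0,0,0,-1, 0,0,0.95,0,0,0,-1]'
python3 - <<'E'
from h import *
c=wristcal(); p,d=eyes.read_camera("wrist"); cv2.imwrite("pics/w2.png",p[:,:,::-1])
E
```

```text
clock: 2.73
tcp_pos: [0.4575, 0.0648, 0.0075]
orientation: [0.001, 0.62, 0.784, 0.001]
wrist_force: [-0.0, -0.1, 0.5]
finger_gap: 0.0003
grip_force: 0.0
clock: 3.32
tcp_pos: [0.4606, 0.065, 0.2043]
orientation: [0.005, 0.62, 0.785, 0.004]
wrist_force: [1.3, -0.8, -0.0]
finger_gap: 0.0001
grip_force: 0.0
```

View pics/w2.png

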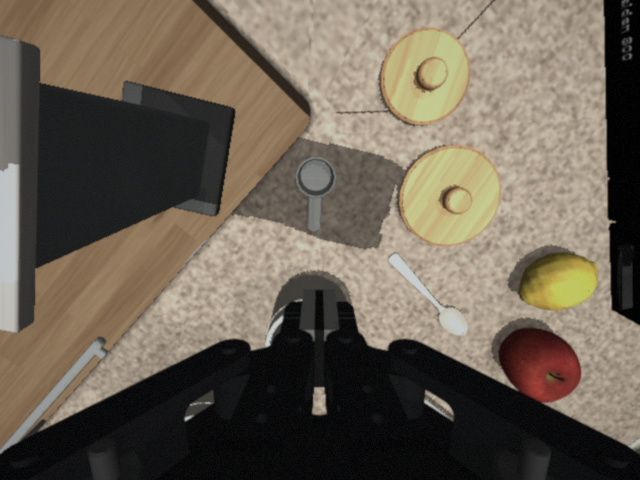

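The grip missed: the fingers are shut and empty, and the scoop is still standing at (315,178). I'll measure it again.

```bash
python3 - <<'E'
from h import *
c=wristcal(); p,d=eyes.read_camera("wrist")
X=cloud(d,c); a=np.array([.452,.085])
f=np.load("w1.npz"); g=dict(c); g["R"]=f["R"];g["t"]=f["t"]; X1=cloud(f["d"],g)
for Y,D,I in ((X1,f["d"],f["p"]),(X,d,p)):
    m=(np.hypot(*(Y[...,:2]-a).transpose(2,0,1))<.07)&(Y[...,2]>.015)&(Y[...,2]<.035)&(D>0)
    m=cv2.morphologyEx(m.astype(np.uint8),cv2.MORPH_OPEN,np.ones((3,3)))>0
    P=Y[m]; print(m.sum(),cv2.minAreaRect((P[:,:2]*1000).astype(np.float32)))
    for y0 in np.arange(.045,.13,.008):
        q=P[abs(P[:,1]-y0)<.004]
        if len(q): print(round(y0,3),len(q),q[:,0].min().round(4),q[:,0].max().round(4),np.percentile(q[:,2],[5,50,95]).round(4))
s=(cv2.cvtColor(f["p"],cv2.COLOR_RGB2HSV))
print(env.get_state()["tcp_pos"],c["R"],c["t"])
C=-c["R"].T@c["t"];print(C)
# table check
m=(d>0)&(np.hypot(*(X[...,:2]-a).transpose(2,0,1))<.1); print(np.percentile(X[m][:,2],[5,50,95]))
t=eyes.calibration("top"); f=np.load("top0.npz"); T=cloud(f["d"],t)
print("top kn",[T[v,u] for u,v in ((290,243),(294,242),(298,241),(301,241))])
pt,dt=eyes.read_camera("top"); T=cloud(dt,t)
m=(np.hypot(*(T[...,:2]-a).transpose(2,0,1))<.06)&(T[...,2]>.012)&(T[...,2]<.04); print(m.sum()) 
ps,ds=eyes.read_camera("side"); cs=eyes.calibration("side"); S=cloud(ds,cs)
m=(np.hypot(*(S[...,:2]-a).transpose(2,0,1))<.06)&(S[...,2]>.018)&(S[...,2]<.04);P=S[m];print("side",m.sum(),cv2.minAreaRect((P[:,:2]*1000).astype(np.float32)),np.percentile(P[:,2],[5,50,95]))
E
```

```text
853 ((453.43988037109375, 85.27609252929688), (38.33946228027344, 73.49745178222656), 12.643209457397461)
0.045 1 0.4576 0.4576 [0.0274 0.0274 0.0274]
0.053 96 0.4516 0.4657 [0.0267 0.0279 0.029 ]
0.061 113 0.4502 0.4648 [0.0263 0.0278 0.0292]
0.069 113 0.4488 0.4637 [0.0267 0.0278 0.029 ]
0.077 116 0.447 0.4617 [0.0266 0.028  0.0293]
0.085 161 0.436 0.4629 [0.0175 0.0277 0.0297]
0.093 92 0.4313 0.4679 [0.0164 0.0278 0.0302]
0.101 67 0.43 0.4691 [0.0167 0.028  0.0299]
0.109 49 0.4308 0.4685 [0.0172 0.0286 0.0297]
0.117 42 0.4414 0.4654 [0.0208 0.0287 0.0301]
0.125 3 0.446 0.4478 [0.0278 0.0283 0.0287]
838 ((448.3982849121094, 85.78927612304688), (71.97898864746094, 39.09079360961914), 85.16510009765625)
0.045 2 0.4581 0.4591 [0.0272 0.0274 0.0275]
0.053 90 0.4521 0.4653 [0.0266 0.0278 0.0289]
0.061 110 0.4506 0.465 [0.0262 0.0278 0.0293]
0.069 114 0.4485 0.4635 [0.0262 0.0279 0.0291]
0.077 114 0.4468 0.4615 [0.0265 0.028  0.0293]
0.085 154 0.436 0.4631 [0.0175 0.0277 0.0298]
0.093 78 0.4313 0.4669 [0.0172 0.0277 0.0296]
0.101 67 0.4301 0.4692 [0.0166 0.0283 0.0299]
0.109 59 0.4308 0.4688 [0.0168 0.0286 0.0298]
0.117 46 0.4342 0.4649 [0.0179 0.0282 0.0297]
0.125 4 0.4474 0.4501 [0.0274 0.0288 0.0295]
[0.45861134 0.06502968 0.19915468] [[ 0.97322005  0.22962182  0.01079579]
 [ 0.21786769 -0.93634529  0.27530197]
 [ 0.07332393 -0.26557734 -0.96129719]] [-0.46429312 -0.07682289  0.36854818]
[0.4415732  0.13255713 0.38044623]
[0.00034637 0.30791436 0.33195968]
top kn [array([0.44963917, 0.0814934 , 0.02592234]), array([0.45237329, 0.07125266, 0.02548751]), array([0.45529539, 0.06100932, 0.02355311]), array([0.45514699, 0.0532688 , 0.02533603])]
0
side 271 ((457.314697265625, 87.79362487792969), (38.045108795166016, 73.60212707519531), 25.875478744506836) [0.01906877 0.02509538 0.02839936]
```

```bash
python3 -m jog '[0,0,-0.5,0,0,0,0, 0,0,-0.5,0,0,0,0, 0,0,-0.5,0,0,0,0, 0,0,-0.7,0,0,0,0, 0,0,-0.8,0,0,0,0, 0,0,-0.9,0,0,0,0, 0,0,-0.95,0,0,0,0, 0,0,-0.95,0,0,0,0]' 60
python3 - <<'E'
from h import *
p,d=eyes.read_camera("side"); cv2.imwrite("pics/s2.png",cv2.resize(p[180:320,220:400,::-1],None,fx=4,fy=4))
s=env.get_state();print(s["tcp_pos"],s["finger_gap"])
E
```

```text
clock: 4.18
tcp_pos: [0.4517, 0.0651, 0.0021]
orientation: [-0.004, 0.62, 0.784, -0.003]
wrist_force: [-0.3, -0.2, -0.8]
finger_gap: 0.0428
grip_force: 0.0
[0.45305684 0.06505891 0.00366105] 0.0430325480750068
```

View pics/s2.png

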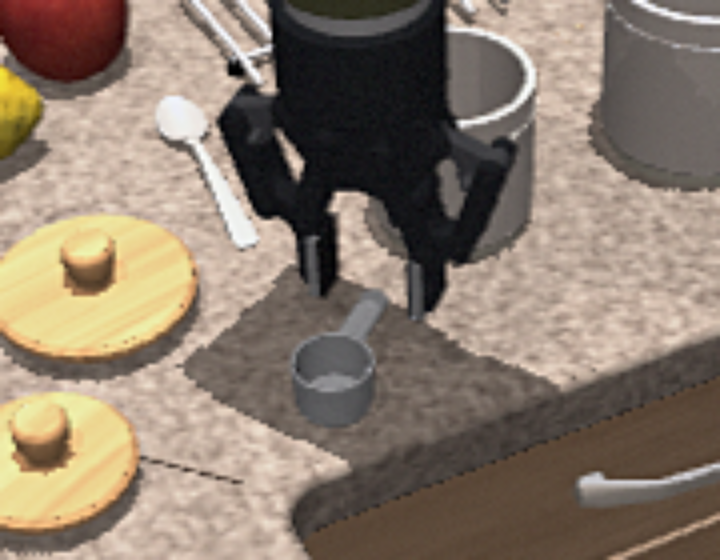

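The side view shows the fingertips at about (299,252) and (325,258), behind the handle rather than astride it. I'll locate the tips in the world frame.

```bash
python3 - <<'E'
from h import *
p,d=eyes.read_camera("side"); c=eyes.calibration("side"); X=cloud(d,c)
s=env.get_state();print(s["tcp_pos"],s["orientation"],s["joint_pos"])
g=p.astype(int).max(2)
m=(g<70)&(X[...,2]>-.02)&(X[...,2]<.03)&(np.hypot(X[...,0]-.455,X[...,1]-.04)<.07)&(d>0)
n,l,st,ce=cv2.connectedComponentsWithStats(m.astype(np.uint8))
for i in range(1,n):
    if st[i,4]>8: P=X[l==i]; print(st[i],P.min(0),P.max(0),P.mean(0))
for u,v in [(297,248),(299,251),(326,257),(323,250),(298,244)]: print((u,v),p[v,u],X[v,u])
cw=wristcal(); pw,dw=eyes.read_camera("wrist"); W=cloud(dw,cw)
m=(dw>0)&(dw<.25); print("wrist finger",m.sum()); P=W[m]; print(P[np.argsort(P[:,2])[:200]].mean(0), np.percentile(P[:,2],[0.5,5,50]))
q=P[P[:,2]<np.percentile(P[:,2],3)]; print(q.min(0),q.max(0))
cv2.imwrite("pics/w3.png",pw[:,:,::-1])
E
```

```text
[0.45459584 0.0650237  0.00498466] [-0.00163445  0.62027893  0.78437871 -0.00119293] [-3.30448983e-02  2.51194701e-01 -5.48578620e-01  7.75069920e-01
  2.25153393e-05  1.30515480e+00]
(297, 248) [95 94 97] [0.47816084 0.08084453 0.05201731]
(299, 251) [46 45 46] [0.47325551 0.081613   0.04740967]
(326, 257) [156 145 136] [0.42500734 0.06280615 0.04160054]
(323, 250) [86 85 87] [0.42726353 0.06873174 0.06267698]
(298, 244) [63 63 64] [0.47696991 0.0785129  0.06087926]
wrist finger 219366
[ 0.40502979  0.18181532 -0.02992443] [-0.00384349  0.00013496  0.00447572]
[ 0.30951813 -0.09567115 -0.03495135] [ 6.65430397e-01  2.08062743e-01 -1.48271132e-04]
```

View pics/w3.png

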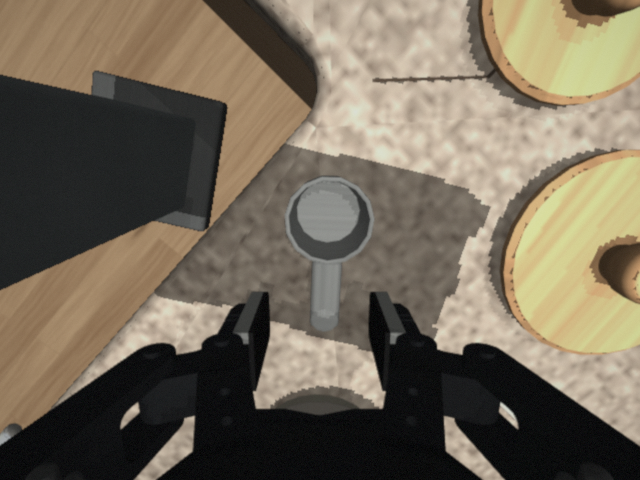

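The fingertips sit about 33 mm above the reported TCP when half open, at z≈0.04 with the TCP at 0.005. They closed above the handle, so I'll go lower and watch the force.

```bash
python3 -m jog '[0.01,0,-0.05,0,0,0,0, 0.01,0,-0.05,0,0,0,0, 0.01,0,-0.1,0,0,0,0, 0.01,0,-0.1,0,0,0,0]'
python3 -m jog '[0,0,-0.02,0,0,0,0, 0,0,-0.02,0,0,0,0]'
python3 - <<'E'
from h import *
p,d=eyes.read_camera("side"); cv2.imwrite("pics/s3.png",cv2.resize(p[200:310,250:390,::-1],None,fx=5,fy=5))
s=env.get_state();print(s["tcp_pos"],s["finger_gap"],s["wrist_force"])
E
```

```text
clock: 4.67
tcp_pos: [0.4581, 0.0649, -0.0143]
orientation: [-0.0, 0.62, 0.784, -0.0]
wrist_force: [-0.7, 0.2, 0.6]
finger_gap: 0.0427
grip_force: 0.0
clock: 4.83
tcp_pos: [0.4585, 0.065, -0.0177]
orientation: [-0.0, 0.62, 0.784, -0.0]
wrist_force: [-0.2, 0.4, -1.5]
finger_gap: 0.0428
grip_force: 0.0
[ 0.45860251  0.06496311 -0.01743317] 0.04277213222805744 [-1.05449541 -0.07792816  0.27399126]
```

View pics/s3.png

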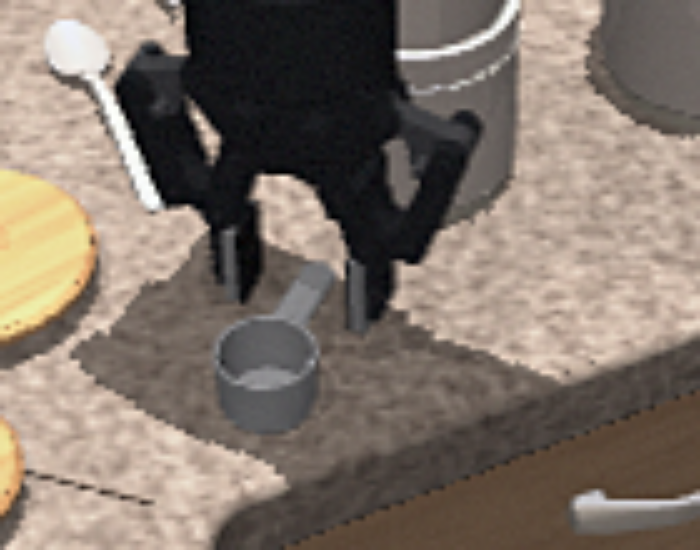

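The pads now straddle the handle, with the tips near (298,260) and (322,267). I'll lower 4 mm more and close.

```bash
python3 -m jog '[-0.01,0,-0.02,0,0,0,0, -0.01,0,-0.02,0,0,0,-1, -0.01,0,-0.02,0,0,0,-1, -0.01,0,-0.02,0,0,0,-1, -0.01,0,-0.02,0,0,0,-1, -0.01,0,-0.02,0,0,0,-1, -0.01,0,-0.02,0,0,0,-1]' 60
python3 -m jog '[0,0,0,0,0,0,-1, 0,0,0.1,0,0,0,-1, 0,0,0.2,0,0,0,-1, 0,0,0.35,0,0,0,-1, 0,0,0.6,0,0,0,-1, 0,0,0.9,0,0,0,-1, 0,0,0.95,0,0,0,-1, 0,0,0.95,0,0,0,-1, 0,0,0.95,0,0,0,-1]'
python3 - <<'E'
from h import *
p,d=eyes.read_camera("wrist"); cv2.imwrite("pics/w4.png",p[:,:,::-1])
s=env.get_state();print(s["tcp_pos"],s["finger_gap"],s["wrist_force"])
E
```

```text
clock: 5.47
tcp_pos: [0.4566, 0.0649, -0.0213]
orientation: [0.0, 0.62, 0.784, 0.0]
wrist_force: [-0.3, 0.2, 1.4]
finger_gap: 0.0121
grip_force: 58.5
clock: 6.22
tcp_pos: [0.4588, 0.0649, 0.1711]
orientation: [0.002, 0.62, 0.784, 0.002]
wrist_force: [0.0, 0.5, -0.1]
finger_gap: 0.0122
grip_force: 58.7
[0.45728777 0.06490973 0.16909403] 0.011983462889891895 [ 0.57598731 -0.24307155 -0.82581011]
```

View pics/w4.png

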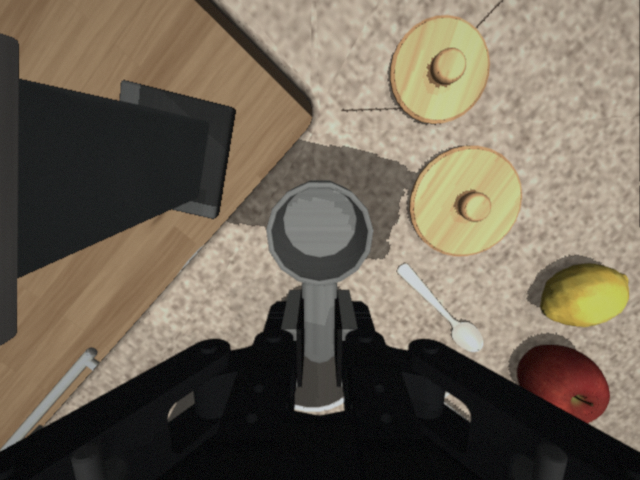

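The scoop is held level by the handle, with the cup at (320,230) and the gap at 12 mm. The handle sits 46 mm above the reported TCP, so I'll use that offset from now on and move to the large canister.

```bash
python3 -m jog '[-0.05,-0.2,0,0,0,0,-1, -0.1,-0.4,0,0,0,0,-1, -0.15,-0.6,0,0,0,0,-1, -0.2,-0.8,0,0,0,0,-1, -0.25,-0.95,0,0,0,0,-1, -0.25,-1,0,0,0,0,-1, -0.25,-1,0,0,0,0,-1, -0.25,-1,0,0,0,0,-1]'
python3 -m jog '[0,-0.15,0,0,0,0,-1, 0,-0.3,0,0,0,0,-1, 0,-0.3,0,0,0,0,-1, 0,-0.3,-0.1,0,0,0,-1, 0,-0.3,-0.25,0,0,0,-1, 0,-0.3,-0.25,0,0,0,-1]'
python3 - <<'E'
from h import *
p,d=eyes.read_camera("side"); c=eyes.calibration("side"); 
for n,a,h in (("lg",(.403,-.1745),.108),("sm",(.476,-.045),.09)):
    X=cloud(d,c);m=(np.hypot(X[...,0]-a[0],X[...,1]-a[1])<.065)&(abs(X[...,2]-h)<.006); q=X[m][:,:2].astype(np.float32)
    print(n,len(q),cv2.minEnclosingCircle(q),circ(q))
cv2.imwrite("pics/s4.png",cv2.resize(p[40:280,290:610,::-1],None,fx=2,fy=2))
s=env.get_state();print(s["tcp_pos"],s["finger_gap"],s["wrist_force"],s["joint_pos"])
E
```

```text
clock: 6.93
tcp_pos: [0.4057, -0.1347, 0.1671]
orientation: [-0.002, 0.621, 0.784, 0.0]
wrist_force: [-0.4, -0.1, -1.0]
finger_gap: 0.0119
grip_force: 58.8
clock: 7.43
tcp_pos: [0.4037, -0.1912, 0.1137]
orientation: [-0.005, 0.62, 0.785, 0.0]
wrist_force: [-1.6, 1.1, -1.1]
finger_gap: 0.0122
grip_force: 58.8
lg 315 ((0.4060914218425751, -0.17318685352802277), 0.05396747589111328) (array([ 0.40627649, -0.17261146]), np.float64(0.049347420405171545))
sm 320 ((0.4784729778766632, -0.04299788922071457), 0.04343469813466072) (array([ 0.47894842, -0.04292298]), np.float64(0.039364345079436036))
[ 0.40441737 -0.1916749   0.11584304] 0.011966928174564297 [-0.27379768 -0.02104724 -1.16325451] [-6.22681531e-01  1.18848998e-01 -4.05047279e-01  1.05440108e+00
  4.82422054e-04  7.13456010e-01]
```

View pics/s4.png

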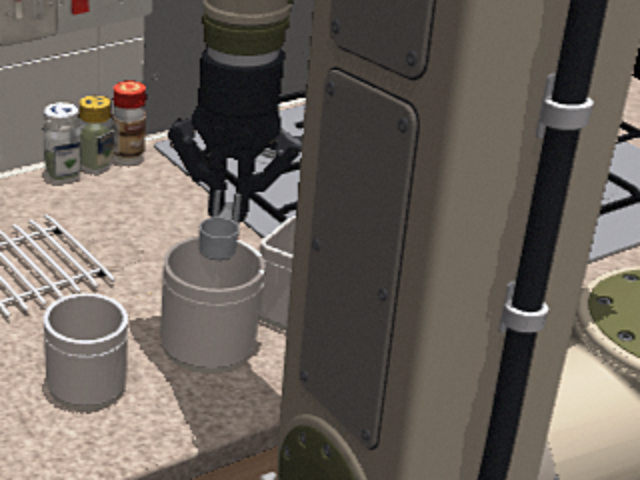

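The scoop is above the large canister's mouth. I'll lower it and release with a small opening.

```bash
python3 -m jog '[0.02,0,-0.1,0,0,0,-1, 0.02,0,-0.2,0,0,0,-1, 0.02,0,-0.3,0,0,0,-1, 0.02,0,-0.3,0,0,0,-1]'
python3 -m jog '[0,0,-0.04,0,0,0,-1, 0,0,-0.08,0,0,0,-1, 0,0,-0.08,0,0,0,-1, 0,0,-0.08,0,0,0,-0.35, 0,0,-0.08,0,0,0,-0.35, 0,0,-0.08,0,0,0,-0.35, 0,0,-0.08,0,0,0,-0.35]'
python3 -m jog '[0,0,0.1,0,0,0,-0.35, 0,0,0.3,0,0,0,-0.35, 0,0,0.5,0,0,0,-0.35, 0,0,0.7,0,0,0,0, 0,0,0.9,0,0,0,0, 0,0,0.9,0,0,0,0]'
```

```text
clock: 7.82
tcp_pos: [0.4093, -0.1927, 0.0567]
orientation: [-0.002, 0.62, 0.785, 0.0]
wrist_force: [-0.7, 0.7, 0.6]
finger_gap: 0.0121
grip_force: 58.8
clock: 8.4
tcp_pos: [0.4111, -0.1954, 0.0431]
orientation: [0.001, 0.62, 0.784, 0.0]
wrist_force: [0.5, -0.2, -0.4]
finger_gap: 0.0278
grip_force: 0.0
clock: 8.9
tcp_pos: [0.414, -0.1975, 0.2308]
orientation: [0.007, 0.62, 0.784, 0.0]
wrist_force: [2.0, -1.2, 1.6]
finger_gap: 0.0428
grip_force: 0.0
```

```bash
python3 -m jog '[0,0,0,0,0,0,0, 0,0,0,0,0,0,0, 0,0,0,0,0,0,0]' | head -2
cat >> h.py <<'E'
CAN=dict(lg=((.4047,-.1736),.108),sm=((.4775,-.044),.09),sq=((.345,-.272),.098))
def rims(X,d,names=("lg","sm","sq")):
    for n in names:
        a,h=CAN[n]; m=(np.hypot(X[...,0]-a[0],X[...,1]-a[1])<.066)&(abs(X[...,2]-h)<.005)&(d>.15)
        if n=="sq": m&=np.hypot(X[...,0]-CAN["lg"][0][0],X[...,1]-CAN["lg"][0][1])>.056
        k,l,st,_=cv2.connectedComponentsWithStats(cv2.dilate(m.astype(np.uint8),np.ones((3,3)))); 
        if k<2: continue
        m&=l==1+st[1:,4].argmax()
        q=X[m][:,:2].astype(np.float32)
        print(n,len(q),X[m][:,2].mean().round(4),"enc",np.round(np.r_[cv2.minEnclosingCircle(q)[0],cv2.minEnclosingCircle(q)[1]],4),"circ",np.round(np.r_[circ(q)[0],circ(q)[1]],4),"rect",cv2.minAreaRect(q*1000) if n=="sq" else "")
E
python3 - <<'E'
from h import *
c=wristcal(); p,d=eyes.read_camera("wrist"); cv2.imwrite("pics/w5.png",p[:,:,::-1]); rims(cloud(d,c),d)
f=np.load("top0.npz"); rims(cloud(f["d"],eyes.calibration("top")),f["d"])
E
```

```text
clock: 9.15
tcp_pos: [0.4098, -0.1945, 0.2212]
lg 2564 0.1084 enc [ 0.406  -0.1742  0.0519] circ [ 0.4057 -0.1738  0.0489] rect 
sm 2674 0.0902 enc [ 0.4787 -0.0448  0.0422] circ [ 0.4783 -0.0453  0.0391] rect 
sq 1535 0.098 enc [ 0.3472 -0.2796  0.0519] circ [ 0.3471 -0.2786  0.0424] rect ((347.15899658203125, -279.648681640625), (81.41617584228516, 80.15909576416016), 85.31935119628906)
lg 288 0.1074 enc [ 0.4032 -0.1746  0.0521] circ [ 0.4033 -0.1743  0.0493] rect 
sm 214 0.0893 enc [ 0.4763 -0.0453  0.0421] circ [ 0.4761 -0.0451  0.0393] rect 
sq 264 0.0979 enc [ 0.3457 -0.28    0.0514] circ [ 0.3452 -0.2798  0.0424] rect ((345.135498046875, -279.6746826171875), (81.23050689697266, 80.1622085571289), 85.37820434570312)
```

View pics/w5.png

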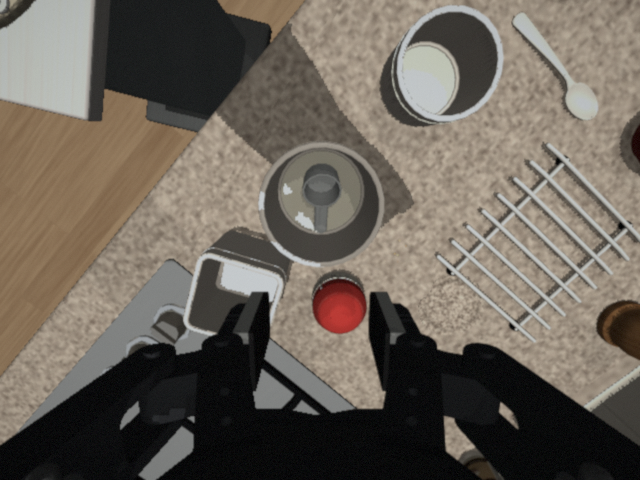

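The wrist view shows the scoop standing in the large canister at (321,195). All three rims measure true to size, so next is the large lid.

```bash
python3 -m jog '[0.1,0.2,0,0,0,0,0, 0.2,0.4,0,0,0,0,0, 0.44,0.77,-0.05,0,0,0,0, 0.44,0.77,-0.05,0,0,0,0, 0.44,0.77,-0.05,0,0,0,0, 0.44,0.77,-0.05,0,0,0,0]' | head -2
python3 -m jog '[0.44,0.77,-0.05,0,0,0,0, 0.44,0.77,-0.05,0,0,0,0, 0.44,0.77,-0.05,0,0,0,0, 0.44,0.77,-0.05,0,0,0,0, 0.44,0.77,-0.05,0,0,0,0, 0.44,0.77,-0.05,0,0,0,0, 0.44,0.77,-0.05,0,0,0,0, 0.44,0.77,-0.05,0,0,0,0]' | head -3
cat >> h.py <<'E'
def lids(p,d,c):
    X=cloud(d,c); hsv=cv2.cvtColor(p,cv2.COLOR_RGB2HSV)
    y=cv2.inRange(hsv,(12,60,100),(35,255,255))>0
    for tag,lo,hi in (("flange",.014,.024),("knob",.039,.049)):
        m=(y&(X[...,2]>lo)&(X[...,2]<hi)&(d>.15)).astype(np.uint8)
        n,l,st,ce=cv2.connectedComponentsWithStats(m)
        for i in range(1,n):
            if st[i,4]<80: continue
            q=X[l==i]; e=cv2.minEnclosingCircle(q[:,:2].astype(np.float32))
            print(tag,ce[i].round(),st[i,4],"enc",np.round(np.r_[e[0],e[1]],4),"mean",q.mean(0).round(4),"rect",np.round(np.concatenate([np.ravel(t) for t in cv2.minAreaRect((q[:,:2]*1000).astype(np.float32))]),1))
E
python3 - <<'E'
from h import *
c=wristcal(); p,d=eyes.read_camera("wrist"); cv2.imwrite("pics/w6.png",p[:,:,::-1]); lids(p,d,c); s=env.get_state();print(s["tcp_pos"],s["joint_pos"])
E
```

```text
clock: 9.7
tcp_pos: [0.4987, -0.0382, 0.2103]
clock: 10.37
tcp_pos: [0.5857, 0.1113, 0.2021]
orientation: [-0.0, 0.621, 0.784, -0.001]
flange [286.  94.] 5908 enc [0.5288 0.2147 0.0421] mean [0.5291 0.2152 0.0208] rect [528.8 214.8  83.1  82.2  13. ]
flange [322. 211.] 7321 enc [0.588  0.113  0.0522] mean [0.5875 0.1157 0.0209] rect [588.2 113.4 103.1 103.1  26.9]
knob [283.  92.] 733 enc [0.5288 0.2145 0.013 ] mean [0.5293 0.2142 0.0442] rect [529.  214.5  25.3  25.2  78.2]
knob [322. 218.] 547 enc [0.5882 0.1135 0.0131] mean [0.5878 0.1141 0.0443] rect [588.1 113.5  24.2  24.6  13. ]
knob [433. 290.] 797 enc [0.7241 0.0571 0.0345] mean [0.7138 0.0674 0.0445] rect [720.8  61.5  67.2  43.6  43.9]
[0.58584848 0.11111367 0.20243118] [ 5.31383615e-02  3.54953194e-01  1.19540216e-01  1.33633684e+00
 -4.76250757e-04  1.39340093e+00]
```

The lid positions agree between flange and knob: large lid at (0.588, 0.113), small lid at (0.529, 0.2146).

```bash
python3 -m jog '[0.011,0.011,-0.2,0,0,0,0, 0.011,0.011,-0.4,0,0,0,0, 0.011,0.011,-0.6,0,0,0,0, 0.011,0.011,-0.75,0,0,0,0, 0.011,0.011,-0.85,0,0,0,0, 0.011,0.011,-0.9,0,0,0,0, 0.011,0.011,-0.9,0,0,0,0, 0.011,0.011,-0.9,0,0,0,0]'
python3 -m jog '[0,0,-0.06,0,0,0,0, 0,0,-0.11,0,0,0,0, 0,0,-0.125,0,0,0,0, 0,0,-0.125,0,0,0,0, 0,0,-0.125,0,0,0,0]'
```

```text
clock: 11.08
tcp_pos: [0.589, 0.1142, 0.0234]
orientation: [0.0, 0.621, 0.784, 0.0]
wrist_force: [-0.6, -0.2, 0.1]
finger_gap: 0.0425
grip_force: 0.0
clock: 11.5
tcp_pos: [0.5892, 0.1151, -0.0019]
orientation: [0.0, 0.62, 0.784, 0.0]
wrist_force: [0.5, -0.3, -0.4]
finger_gap: 0.0428
grip_force: 0.0
```

```bash
python3 -m jog '[0,0,0,0,0,0,-1, 0,0,0,0,0,0,-1, 0,0,0,0,0,0,-1, 0,0,0,0,0,0,-1, 0,0,0,0,0,0,-1]' 70
python3 -m jog '[0,0,0.05,0,0,0,-1, 0,0,0.15,0,0,0,-1, 0,0,0.3,0,0,0,-1, 0,0,0.5,0,0,0,-1, 0,0,0.75,0,0,0,-1, 0,0,0.9,0,0,0,-1, 0,0,0.9,0,0,0,-1, 0,0,0.9,0,0,0,-1, 0,0,0.9,0,0,0,-1]'
python3 - <<'E'
from h import *
p,d=eyes.read_camera("side"); cv2.imwrite("pics/s6.png",cv2.resize(p[100:280,180:420,::-1],None,fx=3,fy=3))
E
```

```text
clock: 11.92
tcp_pos: [0.5896, 0.1152, -0.0013]
orientation: [0.001, 0.62, 0.784, 0.001]
wrist_force: [-0.6, 0.7, 5.7]
finger_gap: 0.023
grip_force: 68.5
clock: 12.67
tcp_pos: [0.5885, 0.1151, 0.1773]
orientation: [-0.0, 0.62, 0.784, -0.0]
wrist_force: [0.1, 0.4, -1.6]
finger_gap: 0.0228
grip_force: 68.9
```

View pics/s6.png

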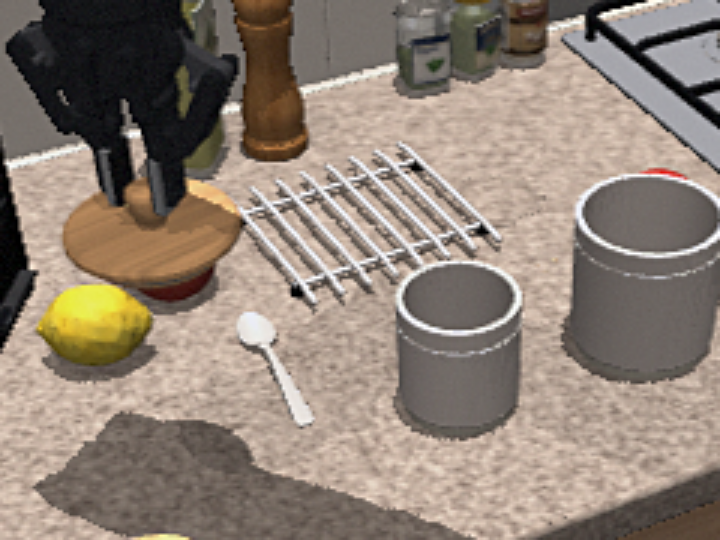

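The side view shows the large lid held by its knob, roughly level, at crop position (150,230). I'll carry it over the large canister and check its centre in the hand.

```bash
python3 -m jog '[-0.08,-0.13,0,0,0,0,-1, -0.2,-0.31,0,0,0,0,-1, -0.33,-0.52,0,0,0,0,-1, -0.453,-0.718,0,0,0,0,-1, -0.453,-0.718,0,0,0,0,-1, -0.453,-0.718,0,0,0,0,-1]' | head -2
python3 -m jog '[-0.12,-0.19,0,0,0,0,-1, -0.25,-0.4,0,0,0,0,-1, -0.37,-0.58,0,0,0,0,-1, -0.453,-0.718,0,0,0,0,-1, -0.453,-0.718,0,0,0,0,-1, -0.453,-0.718,0,0,0,0,-1, -0.453,-0.718,0,0,0,0,-1, -0.453,-0.718,0,0,0,0,-1]' | head -2
cat >> h.py <<'E'
def held(p,d,c,h=.02):
    # lid in hand: flange-top points relative to TCP, plane tilt and circle centre
    X=cloud(d,c); s=env.get_state(); t=s["tcp_pos"]; hsv=cv2.cvtColor(p,cv2.COLOR_RGB2HSV)
    m=(cv2.inRange(hsv,(8,50,50),(35,255,255))>0)&(np.abs(X[...,2]-t[2]-h)<.02)&(np.hypot(X[...,0]-t[0],X[...,1]-t[1])<.07)&(d>0)
    n,l,st,_=cv2.connectedComponentsWithStats(m.astype(np.uint8)); i=1+st[1:,4].argmax(); q=X[l==i]
    A=np.c_[q[:,:2]-t[:2],np.ones(len(q))]; w=np.ones(len(q),bool)
    for _ in range(4):
        k=np.linalg.lstsq(A[w],q[w,2]-t[2],rcond=None)[0]; w=np.abs(A@k-(q[:,2]-t[2]))<.003
    e=cv2.minEnclosingCircle(q[w][:,:2].astype(np.float32))
    print("held",len(q),w.sum(),"tilt/height",k.round(4),"enc",np.round(np.r_[e[0],e[1]],4),"rel",(np.array(e[0])-t[:2]).round(4),np.round(np.concatenate([np.ravel(z) for z in cv2.minAreaRect((q[w][:,:2]*1000).astype(np.float32))]),1),"tcp",t)
E
python3 - <<'E'
from h import *
c=wristcal(); p,d=eyes.read_camera("wrist"); cv2.imwrite("pics/w7.png",p[:,:,::-1]); held(p,d,c)
E
```

```text
clock: 13.22
tcp_pos: [0.4948, -0.0306, 0.1756]
clock: 13.88
tcp_pos: [0.408, -0.1708, 0.1768]
held 21090 20595 tilt/height [ 0.     -0.0038  0.0221] enc [ 0.4077 -0.1727  0.0519] rel [-0.0004 -0.002 ] [ 404.6 -160.2  103.3   77.5   13.4] tcp [ 0.40817707 -0.17065283  0.17695147]
```

View pics/w7.png

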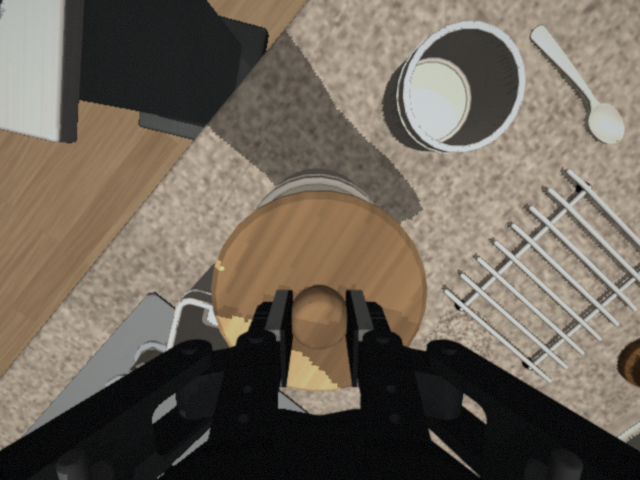

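The lid is level and central in the hand, at (0.4077, -0.1727). I'll shift 1.5 mm and lower.

```bash
python3 -m jog '[-0.008,-0.008,-0.1,0,0,0,-1, -0.008,-0.008,-0.2,0,0,0,-1, -0.008,-0.008,-0.27,0,0,0,-1, -0.008,-0.008,-0.32,0,0,0,-1, -0.008,-0.008,-0.35,0,0,0,-1, -0.008,-0.008,-0.37,0,0,0,-1, -0.008,-0.008,-0.39,0,0,0,-1, -0.008,-0.008,-0.39,0,0,0,-1, -0.008,-0.008,-0.39,0,0,0,-1]'
python3 -m jog '[0,0,-0.01,0,0,0,-1, 0,0,-0.02,0,0,0,-1, 0,0,-0.02,0,0,0,-1]'
```

```text
clock: 14.68
tcp_pos: [0.4064, -0.1736, 0.0998]
orientation: [0.0, 0.62, 0.785, 0.0]
wrist_force: [-0.5, 0.3, -1.2]
finger_gap: 0.0226
grip_force: 69.2
clock: 14.93
tcp_pos: [0.406, -0.1737, 0.0955]
orientation: [0.0, 0.62, 0.784, 0.0]
wrist_force: [-0.1, -0.1, -1.2]
finger_gap: 0.0226
grip_force: 69.2
```

```bash
python3 -m jog '[0,0,-0.006,0,0,0,-1, 0,0,-0.006,0,0,0,-1, 0,0,-0.006,0,0,0,-0.3, 0,0,-0.006,0,0,0,0, 0,0,-0.006,0,0,0,0, 0,0,0.05,0,0,0,0, 0,0,0.2,0,0,0,0, 0,0,0.4,0,0,0,0, 0,0,0.55,0,0,0,0, 0,0,0.55,0,0,0,0]'
python3 - <<'E'
from h import *
c=wristcal(); p,d=eyes.read_camera("wrist"); X=cloud(d,c); held(p,d,c,.116-env.get_state()["tcp_pos"][2]); rims(X,d,("sm","sq"))
E
```

```text
clock: 15.77
tcp_pos: [0.4091, -0.1756, 0.2116]
orientation: [0.005, 0.62, 0.784, 0.0]
wrist_force: [0.5, -0.1, 0.5]
finger_gap: 0.0424
grip_force: 0.0
held 12061 11892 tilt/height [ 0.0013 -0.0009 -0.0919] enc [ 0.4057 -0.1757  0.0519] rel [-0.0025 -0.0006] [ 405.6 -175.7  102.8  102.2   14. ] tcp [ 0.40819421 -0.17507839  0.20892094]
sm 2683 0.0903 enc [ 0.4787 -0.0449  0.0421] circ [ 0.4782 -0.0452  0.039 ] rect 
sq 1056 0.0978 enc [ 0.3423 -0.2786  0.0484] circ [ 0.3436 -0.2787  0.0404] rect ((325.696533203125, -267.8182067871094), (95.95903778076172, 50.56284713745117), 57.01634979248047)
```

The large lid is seated: flange top at 0.117, level. Next is the small lid.

```bash
python3 -m jog '[0.06,0.19,0,0,0,0,0, 0.12,0.38,0,0,0,0,0, 0.18,0.57,0,0,0,0,0, 0.24,0.76,0,0,0,0,0, 0.305,0.974,0,0,0,0,0, 0.305,0.974,0,0,0,0,0]' | head -2
python3 -m jog '[0.06,0.19,0,0,0,0,0, 0.12,0.38,0,0,0,0,0, 0.18,0.57,0,0,0,0,0, 0.24,0.76,-0.1,0,0,0,0, 0.305,0.974,-0.15,0,0,0,0, 0.305,0.974,-0.15,0,0,0,0, 0.305,0.974,-0.15,0,0,0,0, 0.305,0.974,-0.15,0,0,0,0, 0.305,0.974,-0.15,0,0,0,0]' | head -2
python3 - <<'E'
from h import *
c=wristcal(); p,d=eyes.read_camera("wrist"); lids(p,d,c); s=env.get_state();print(s["tcp_pos"],s["joint_pos"])
E
```

```text
clock: 16.32
tcp_pos: [0.4674, 0.0269, 0.2042]
clock: 17.07
tcp_pos: [0.5276, 0.2146, 0.1754]
flange [337.  59.] 8477 enc [0.511  0.3522 0.051 ] mean [0.5107 0.3528 0.0209] rect [511.1 353.1  80.2  80.2  36.9]
flange [320. 218.] 5229 enc [0.5287 0.2146 0.042 ] mean [0.528  0.2169 0.0208] rect [528.5 214.9  83.5  82.7  13. ]
knob [339.  53.] 932 enc [0.5111 0.3528 0.0131] mean [0.5109 0.3522 0.0443] rect [511.  352.6  25.3  25.2  14.8]
knob [321. 226.] 606 enc [0.5286 0.2148 0.013 ] mean [0.5285 0.2152 0.0444] rect [528.7 214.2  24.2  24.3  12.7]
[0.52789316 0.21444534 0.17585534] [ 2.45238702e-01  3.09421573e-01 -9.79939375e-03  1.25154415e+00
 -4.09151307e-04  1.58512378e+00]
```

```bash
python3 -m jog '[0.004,0,-0.2,0,0,0,0, 0.004,0,-0.4,0,0,0,0, 0.004,0,-0.6,0,0,0,0, 0.004,0,-0.75,0,0,0,0, 0.004,0,-0.82,0,0,0,0, 0.004,0,-0.86,0,0,0,0, 0.004,0,-0.885,0,0,0,0, 0.004,0,-0.885,0,0,0,0, 0.004,0,-0.885,0,0,0,0]'
python3 -m jog '[0,0,0,0,0,0,-1, 0,0,0,0,0,0,-1, 0,0,0,0,0,0,-1, 0,0,0,0,0,0,-1, 0,0,0,0,0,0,-1]' 70
python3 -m jog '[0,0,0.05,0,0,0,-1, 0,0,0.15,0,0,0,-1, 0,0,0.3,0,0,0,-1, 0,0,0.5,0,0,0,-1, 0,0,0.75,0,0,0,-1, 0,0,0.9,0,0,0,-1, 0,0,0.9,0,0,0,-1, 0,0,0.9,0,0,0,-1]'
```

```text
clock: 17.87
tcp_pos: [0.5301, 0.2157, -0.0]
orientation: [0.001, 0.621, 0.784, 0.001]
wrist_force: [-0.4, 0.1, 0.1]
finger_gap: 0.0428
grip_force: 0.0
clock: 18.28
tcp_pos: [0.5304, 0.2162, 0.0006]
orientation: [0.001, 0.62, 0.784, 0.001]
wrist_force: [-0.5, -0.6, 5.1]
finger_gap: 0.0226
grip_force: 68.4
clock: 18.95
tcp_pos: [0.531, 0.2167, 0.1828]
orientation: [0.002, 0.62, 0.784, 0.003]
wrist_force: [-0.6, -0.2, -1.7]
finger_gap: 0.0221
grip_force: 68.8
```

```bash
python3 -m jog '[-0.03,-0.16,0,0,0,0,-1, -0.07,-0.36,0,0,0,0,-1, -0.1,-0.52,0,0,0,0,-1, -0.126,-0.65,0,0,0,0,-1, -0.126,-0.65,0,0,0,0,-1]' | head -2
python3 -m jog '[-0.04,-0.2,0,0,0,0,-1, -0.08,-0.4,0,0,0,0,-1, -0.11,-0.55,0,0,0,0,-1, -0.126,-0.65,0,0,0,0,-1, -0.126,-0.65,0,0,0,0,-1, -0.126,-0.65,0,0,0,0,-1, -0.126,-0.65,0,0,0,0,-1, -0.126,-0.65,0,0,0,0,-1]' | head -2
python3 - <<'E'
from h import *
c=wristcal(); p,d=eyes.read_camera("wrist"); held(p,d,c)
E
```

```text
clock: 19.37
tcp_pos: [0.5014, 0.0822, 0.1773]
clock: 20.03
tcp_pos: [0.4783, -0.0429, 0.1781]
held 12778 12197 tilt/height [-0.0008 -0.008   0.0202] enc [ 0.4776 -0.0437  0.0419] rel [-0.0007 -0.0009] [475.1 -33.3  83.3  60.8  13.2] tcp [ 0.47835412 -0.0428941   0.17818477]
```

```bash
python3 -m jog '[0.005,-0.006,-0.15,0,0,0,-1, 0.005,-0.006,-0.28,0,0,0,-1, 0.005,-0.006,-0.36,0,0,0,-1, 0.005,-0.006,-0.4,0,0,0,-1, 0.005,-0.006,-0.43,0,0,0,-1, 0.005,-0.006,-0.46,0,0,0,-1, 0.005,-0.006,-0.48,0,0,0,-1, 0.005,-0.006,-0.48,0,0,0,-1, 0.005,-0.006,-0.48,0,0,0,-1]'
```

```text
clock: 20.83
tcp_pos: [0.4799, -0.0453, 0.083]
orientation: [0.0, 0.62, 0.784, 0.0]
wrist_force: [-0.9, 0.3, -0.3]
finger_gap: 0.0221
grip_force: 68.9
```

```bash
python3 -m jog '[0,0,-0.01,0,0,0,-1, 0,0,-0.02,0,0,0,-1, 0,0,-0.02,0,0,0,-1, 0,0,-0.02,0,0,0,-0.3, 0,0,-0.02,0,0,0,0, 0,0,-0.02,0,0,0,0, 0,0,0.05,0,0,0,0, 0,0,0.2,0,0,0,0, 0,0,0.4,0,0,0,0, 0,0,0.55,0,0,0,0, 0,0,0.55,0,0,0,0]'
python3 - <<'E'
from h import *
c=wristcal(); p,d=eyes.read_camera("wrist"); held(p,d,c,.098-env.get_state()["tcp_pos"][2])
E
```

```text
clock: 21.75
tcp_pos: [0.483, -0.0462, 0.199]
orientation: [0.005, 0.62, 0.784, 0.002]
wrist_force: [1.4, -0.9, -0.0]
finger_gap: 0.0426
grip_force: 0.0
held 7265 7123 tilt/height [ 0.001  -0.0015 -0.0971] enc [ 0.4793 -0.0467  0.0419] rel [-0.0026 -0.0008] [479.4 -46.5  82.9  82.3  25.2] tcp [ 0.48193124 -0.04591799  0.19616455]
```

The small lid is seated: flange top at 0.099, level. Next is the square lid.

```bash
python3 -m jog '[0.015,0.19,0,0,0,0,0, 0.03,0.38,0,0,0,0,0, 0.045,0.57,0,0,0,0,0, 0.06,0.76,0,0,0,0,0, 0.075,0.996,0,0,0,0,0, 0.075,0.996,0,0,0,0,0]' | head -2
python3 -m jog '[0.015,0.19,0,0,0,0,0, 0.03,0.38,0,0,0,0,0, 0.045,0.57,0,0,0,0,0, 0.06,0.76,0,0,0,0,0, 0.075,0.95,0,0,0,0,0, 0.075,0.99,0,0,0,0,0, 0.075,0.99,0,0,0,0,0, 0.075,0.99,0,0,0,0,0, 0.075,0.99,0,0,0,0,0]' | head -2
python3 - <<'E'
from h import *
c=wristcal(); p,d=eyes.read_camera("wrist"); lids(p,d,c); s=env.get_state();print(s["tcp_pos"],s["joint_pos"])
X=cloud(d,c); r=np.hypot(X[...,0]-.511,X[...,1]-.3526); m=(d>.16)&(X[...,2]>.05)&(X[...,2]<.19)&(r<.3)&(r>.07); i=np.argsort(np.where(m,r,9),axis=None)[:200]
print("near obstacle",r.ravel()[i[100]],X.reshape(-1,3)[i].mean(0))
f=np.load("top0.npz");X=cloud(f["d"],eyes.calibration("top"));r=np.hypot(X[...,0]-.511,X[...,1]-.3526); m=(f["d"]>0)&(X[...,2]>.06)&(r<.3); i=np.argsort(np.where(m,r,9),axis=None)[:20];print(r.ravel()[i[:20:5]],X.reshape(-1,3)[i[:20:5]])
E
```

```text
clock: 22.3
tcp_pos: [0.4935, 0.1591, 0.1912]
clock: 23.05
tcp_pos: [0.5092, 0.3504, 0.1919]
flange [322. 212.] 5578 enc [0.511  0.3529 0.0513] mean [0.5102 0.3554 0.0208] rect [510.8 353.   80.2  80.4  36.8]
knob [322. 219.] 583 enc [0.5109 0.3534 0.013 ] mean [0.5106 0.354  0.0443] rect [510.7 353.4  24.7  24.8  54.6]
[0.5093485  0.35020909 0.19226153] [ 4.72767679e-01  4.01013818e-01  1.62300679e-01  1.33310301e+00
 -4.11240946e-04  1.81262696e+00]
near obstacle 0.11802050398894114 [0.54485649 0.42138241 0.08465755]
[0.11455222 0.11504318 0.11522267 0.11532404] [[0.61412482 0.40247467 0.15281788]
 [0.61210248 0.40749282 0.09993271]
 [0.61907693 0.3925455  0.10247402]
 [0.61319309 0.40604349 0.1558197 ]]
```

```bash
python3 -m jog '[0.008,0.013,-0.2,0,0,0,0, 0.008,0.013,-0.4,0,0,0,0, 0.008,0.013,-0.6,0,0,0,0, 0.008,0.013,-0.8,0,0,0,0, 0.008,0.013,-0.89,0,0,0,0, 0.008,0.013,-0.94,0,0,0,0, 0.008,0.013,-0.965,0,0,0,0, 0.008,0.013,-0.965,0,0,0,0, 0.008,0.013,-0.965,0,0,0,0]'
python3 -m jog '[0,0,0,0,0,0,-1, 0,0,0,0,0,0,-1, 0,0,0,0,0,0,-1, 0,0,0,0,0,0,-1, 0,0,0,0,0,0,-1]' 70
python3 -m jog '[0,0,0.05,0,0,0,-1, 0,0,0.15,0,0,0,-1, 0,0,0.3,0,0,0,-1, 0,0,0.5,0,0,0,-1, 0,0,0.75,0,0,0,-1, 0,0,0.95,0,0,0,-1, 0,0,0.95,0,0,0,-1, 0,0,0.95,0,0,0,-1]'
```

```text
clock: 23.85
tcp_pos: [0.5125, 0.3547, 0.0013]
orientation: [0.001, 0.621, 0.784, 0.001]
wrist_force: [-0.4, -0.1, 0.2]
finger_gap: 0.0428
grip_force: 0.0
clock: 24.27
tcp_pos: [0.5127, 0.3553, 0.0021]
orientation: [0.001, 0.62, 0.784, 0.002]
wrist_force: [0.0, -0.3, 5.1]
finger_gap: 0.0219
grip_force: 68.4
clock: 24.93
tcp_pos: [0.5135, 0.356, 0.1955]
orientation: [0.002, 0.62, 0.784, 0.005]
wrist_force: [0.0, 1.0, -1.1]
finger_gap: 0.0221
grip_force: 68.8
```

```bash
python3 -m jog '[-0.05,-0.19,0,0,0,-0.02,-1, -0.1,-0.38,0,0,0,-0.04,-1, -0.15,-0.57,0,0,0,-0.058,-1, -0.206,-0.79,0,0,0,-0.058,-1, -0.206,-0.79,0,0,0,-0.058,-1]' | head -2
python3 -m jog '[-0.05,-0.19,0,0,0,-0.02,-1, -0.1,-0.38,0,0,0,-0.04,-1, -0.15,-0.57,0,0,0,-0.058,-1, -0.206,-0.79,0,0,0,-0.058,-1, -0.206,-0.79,0,0,0,-0.058,-1]' | head -2
python3 -m jog '[-0.05,-0.19,0,0,0,-0.02,-1, -0.1,-0.38,0,0,0,-0.04,-1, -0.15,-0.57,0,0,0,-0.058,-1, -0.206,-0.79,0,0,0,-0.058,-1, -0.206,-0.79,0,0,0,-0.058,-1]' | head -2
python3 -m jog '[-0.05,-0.19,0,0,0,-0.02,-1, -0.1,-0.38,0,0,0,-0.04,-1, -0.15,-0.57,0,0,0,-0.057,-1, -0.206,-0.79,0,0,0,-0.057,-1, -0.206,-0.79,0,0,0,-0.057,-1, -0.206,-0.79,0,0,0,-0.057,-1, -0.206,-0.79,0,0,0,-0.057,-1, -0.206,-0.79,0,0,0,-0.057,-1]' | head -3
python3 - <<'E'
from h import *
c=wristcal(); p,d=eyes.read_camera("wrist"); cv2.imwrite("pics/w9.png",p[:,:,::-1]); held(p,d,c); print(env.get_state()["joint_pos"])
E
```

```text
clock: 25.35
tcp_pos: [0.4661, 0.1914, 0.1879]
clock: 25.77
tcp_pos: [0.4261, 0.0339, 0.1884]
clock: 26.18
tcp_pos: [0.3859, -0.1245, 0.1886]
clock: 26.85
tcp_pos: [0.3463, -0.2756, 0.1889]
orientation: [-0.001, 0.858, 0.514, 0.0]
held 14890 14115 tilt/height [-0.0073 -0.0035  0.0186] enc [ 0.3448 -0.2767  0.051 ] rel [-0.0017 -0.0011] [ 344.5 -276.6   79.3   80.    85.3] tcp [ 0.34646874 -0.27562153  0.18913641]
[-8.53944394e-01  6.14025555e-02 -2.83397258e-01  1.22723464e+00
  3.21490193e-04  1.20771000e+00]
```

View pics/w9.png

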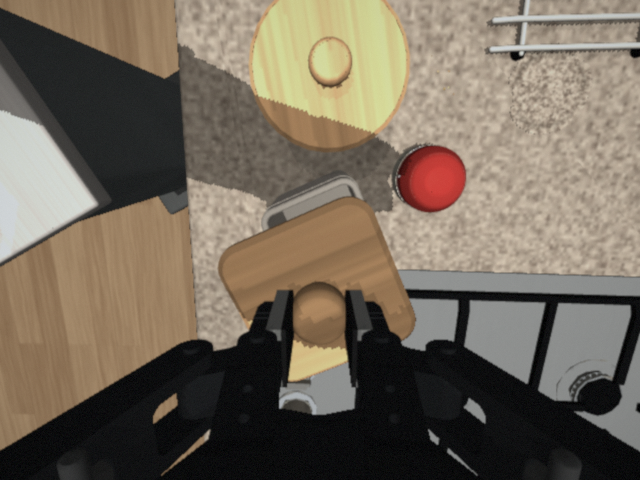

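The square lid is in line with its canister (85.3° for both). I'll shift (+2.2, -2.9) mm and lower.

```bash
python3 -m jog '[0.011,-0.0145,-0.15,0,0,0,-1, 0.011,-0.0145,-0.28,0,0,0,-1, 0.011,-0.0145,-0.34,0,0,0,-1, 0.011,-0.0145,-0.38,0,0,0,-1, 0.011,-0.0145,-0.41,0,0,0,-1, 0.011,-0.0145,-0.44,0,0,0,-1, 0.011,-0.0145,-0.47,0,0,0,-1, 0.011,-0.0145,-0.48,0,0,0,-1, 0.011,-0.0145,-0.48,0,0,0,-1]'
```

```text
clock: 27.65
tcp_pos: [0.3485, -0.2803, 0.0934]
orientation: [0.0, 0.858, 0.513, 0.0]
wrist_force: [-0.7, 0.7, -0.9]
finger_gap: 0.0224
grip_force: 68.9
```

```bash
python3 -m jog '[0,0,-0.01,0,0,0,-1, 0,0,-0.02,0,0,0,-1, 0,0,-0.022,0,0,0,-1, 0,0,-0.022,0,0,0,-0.3, 0,0,-0.022,0,0,0,0, 0,0,-0.022,0,0,0,0, 0,0,0.05,0,0,0,0, 0,0,0.2,0,0,0,0, 0,0,0.4,0,0,0,0, 0,0,0.6,0,0,0,0, 0,0,0.6,0,0,0,0, 0,0,0.6,0,0,0,0]'
python3 - <<'E'
from h import *
c=wristcal(); p,d=eyes.read_camera("wrist"); held(p,d,c,.106-env.get_state()["tcp_pos"][2])
p,d=eyes.read_camera("top"); X=cloud(d,eyes.calibration("top")); hsv=cv2.cvtColor(p,cv2.COLOR_RGB2HSV)
y=cv2.inRange(hsv,(10,50,60),(35,255,255))>0
for n,(a,h) in CAN.items():
    m=y&(np.hypot(X[...,0]-a[0],X[...,1]-a[1])<.06)&(abs(X[...,2]-h-.008)<.006); q=X[m]
    if len(q)>20:
        k=np.linalg.lstsq(np.c_[q[:,:2],np.ones(len(q))],q[:,2],rcond=None)[0]
        print(n,len(q),cv2.minEnclosingCircle(q[:,:2].astype(np.float32)),"origin z",q[:,2].mean()-.02,"tilt",k[:2])
E
```

```text
clock: 28.65
tcp_pos: [0.3498, -0.2819, 0.2163]
orientation: [0.003, 0.858, 0.513, 0.001]
wrist_force: [-0.4, -0.2, -0.1]
finger_gap: 0.0428
grip_force: 0.0
held 7896 7734 tilt/height [ 0.0003 -0.0006 -0.1075] enc [ 0.3465 -0.2815  0.0509] rel [-0.0024 -0.0006] [ 346.6 -281.8   79.7   79.9   85.5] tcp [ 0.34890927 -0.28089756  0.21431407]
lg 1365 ((0.40311259031295776, -0.17579114437103271), 0.052173107862472534) origin z 0.09584178348827399 tilt [-0.00288831  0.00379872]
sm 806 ((0.47693321108818054, -0.04708179458975792), 0.04209373518824577) origin z 0.07774912432639544 tilt [0.00107867 0.00214292]
sq 933 ((0.34390923380851746, -0.2824372351169586), 0.050749484449625015) origin z 0.08573952703596387 tilt [-0.00362033 -0.00512356]
```

All three lids are seated level and at the right height, and the gripper is clear, so I'm handing in.

```bash
python3 -c "
from workcell import env
print(env.hand_in())"
```

```text
the job is handed in; nothing more can be done
None
```

I handed the job in at about 29 s: the scoop is inside the larger round canister, and my last camera measurements show all three lids level, centred and at seated height; the hand-in returned no verdict.

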